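# Index the core turntable and start the winder with its key

## Robot

A 6-joint arm with a two-finger parallel gripper is mounted at the origin on a cart in front of the work surface, level with it; the furniture and walls round the work are solid. World frame = base frame: x ahead of the robot, y to its left, z up, the work surface at z = 0. Lengths are in m, angles in rad, forces in N, time in s.
With the tool pointing down it reaches from about 0.25 to 0.8 m from the base axis. Payload 8.5 kg.
Tool frame: the origin (TCP) lies at the very end of the fingers, on their centre line; the grasp point (between the pads) lies 19 mm behind it; z points along the fingers, y is the line along which they close (so a half turn about z gives the same grasp; the last joint's range is limited). The gripper opens to 85 mm and grips with 20 to 120 N. Pads are 22 mm wide; open, the fingers measure 114 mm over their backs; the gripper's body (76 mm by 85 mm) begins 54 mm behind the grasp point. The pads swing forward as they close: fully open they stand 13 mm farther back than shut.
Start: joints at [-1.195, 0.238, -0.013, 1.319, 0, 1.571], TCP at [0.193, -0.488, 0.231] pointing down, gripper open.
Joint ranges: [-2.66, 2.66], [-1.03, 1.9], [-1.14, 1.46], [-1.82, 2.27], [-1.45, 1.34], [-3.14, 3.14]. Speed limits (rad/s): [2.22, 2.22, 2.79, 3.14, 3.14, 3.14].

## Interface

Orientations are given as a unit quaternion [w, x, y, z].
In Python, from rig import observe, camera, finish_job gives the robot as it stands.
- The arm moves only by the tool move_arm, never from a script. Its argument "motion" is a list of rows, each a list of 7 numbers: the shift along the tool's x, y, z scaled (see below), then the turn, a rotation vector about the tool's x, y, z scaled (see below), then the opening, from 0 (shut) to 1 (fully open). In form: [[dx, dy, dz, wx, wy, wz, fingers], ...]. A call has 1 to 10 rows; each row shifts and turns the commanded pose from where the row before left it, along the tool's axes as they then stand; what a row does not reach is not made up. The controller multiplies each number of a shift by 0.03 m and each number of a turn by 0.12 rad. A row lasts 1/12 s, in which the tool goes at most 41.7 mm and 7.16 degrees, less where a joint would pass 70% of its speed; a pose out of reach is approached as far as the arm can. A call with a number of a shift or a turn outside -1 to 1 is refused whole. A call with a gripper value outside its range is refused whole. The fingers move at their own pace and stop on an object; the grip force is fixed at half the most. Time passes only in rows, so rows that do not move let the fingers close. It gives the time, the measured TCP pose, the force, the opening and the grip force at its end, in the units of the state.
- observe(): the state, without advancing time (a new reading comes with each control period).
- camera(name): name is "side" or "top" or "wrist"; returns a dict with "img" (420x560x3 uint8, red, green, blue), "depth" (420x560 float32, m along the optical axis (not along the pixel's ray), 0 where there is no reading), "fx", "fy", "cx", "cy" (pixels), "cam_to_world" (4x4, takes a point from camera to world coordinates). Camera axes: x right, y up, looking along -z (the intrinsics and any distortion apply to the point x, -y, -z); pixel columns grow to the right and rows downward; lengths in m; the calibration is good to about 2 mm. A picture is of the moment at which its call begins.
- finish_job(): hands the job in; it is judged then, once.
The state is a dict: "time": time; "qpos": joint angles; "joint_velocities": joint speeds; "joint_efforts": joint torques, N m; "ee_pos": TCP position; "tool_rot": TCP orientation; "ft_force": force on the tool from outside, world axes, zero at the start; "torque": the same for the moment, N m; "width": finger opening in m; "finger_force": force on a finger pad.
Only numpy, scipy, OpenCV 4.12 (cv2) and the standard library are available. Lean on these libraries where they do the work, as an engineer would, in place of code of your own. Each camera call takes 0.05 s, during which the arm holds its last target. There are 200 camera calls.

## Task

Bring the faceplate of the core turntable round by its upright post until the pointer on the plate points squarely at the fixed index pointer, and let go of it. Then turn the start key on the switch box fully clockwise to its stop and let it spring back. The loose bolt, hex key, spanner, roller and pliers stay where they lie.

Things in the scene. Friction and masses are not known exactly. Their poses are not given: they have to be found in the camera images.
- turntable: Fixed grey round base, 172 mm in diameter, of the core turntable; origin at the centre of its underside, on the table top and on the faceplate's vertical axis; x axis points from there to the fixed index, z up. The index is a dark steel cone 30 mm long lying level, nose inward at the faceplate's rim, on a stand 46 mm high that reaches 108 mm from the axis (cone's top at 52 mm).
- faceplate (a joint): Angle of the aluminium faceplate (disc 140 mm in diameter, top face 42 mm above the table) about its vertical axis, counter-clockwise from above positive. 0, or any whole turn more or less: its pointer meets the index. Turns either way and stays where left: friction about 0.10 N m, no spring. A fixed copper-wound core, 40 mm in diameter, with a screw stands 20 mm high in its middle.
- mark_tip (a point): Point on the faceplate's rim, 70 mm from the axis and 45 mm above the table, where the plate's own pointer ends: a dark steel cone 14 mm thick and 32 mm long lying level on the plate along a radius, nose outward.
- index_tip (a point): Fixed point at the faceplate's rim, 70 mm from the axis and 45 mm above the table, straight in front of the nose of the fixed index (the nose itself is 4 mm further out). The mark belongs here.
- post_top (a point): Centre of the top of the steel drive post, which stands upright on the faceplate 55 mm from its axis, exactly opposite the plate's pointer. The post is 13 mm thick (16 mm at its cap, 20 mm at its foot) and stands 42 mm above the plate; its top is 84 mm above the table.
- key_box: Fixed grey switch box, 84 x 74 mm and 46 mm high, with a key switch on its top; origin at the centre of its underside on the table top.
- start_key (a joint): Angle of the start key about its vertical axis, clockwise from above positive: 0 is its rest position, 1.2 its stop (start). A spring returns it: about 0.02 N m at rest, 0.08 N m at the stop.
- key_grip (a point): Centre of the key's flat upright steel bow, 78 mm above the table, on the key's vertical axis. The bow is 30 mm wide along its x axis (which turns with the key), 6 mm thick along its y axis and 22 mm high (67 to 89 mm above the table); z up. At rest its x axis is the box's x axis.
- loose_bolt: Loose socket head bolt, 13 x 44 x 14 mm, a bystander between the two fixtures.
- hex_key: Loose black hex key, 30 x 82 x 5 mm, a bystander.
- spanner: Loose open-ended spanner, 30 x 157 x 6 mm, a bystander.
- roller: Loose white nylon roller, 39 mm in diameter, 21 mm high, a bystander.
- pliers: Loose combination pliers with dipped red handles, 49 x 158 x 11 mm, a bystander.
Not all that is in view belongs to the job. What is shaped like the key_box but green or yellow is not meant.

How it is judged:
On the way, in this order (a step that is already met when the one before it is completed fails the run):
1. the faceplate's pointer is at the index, and the plate is at rest with the fingers off it (horizontal distance between mark_tip and index_tip below 0.005 m and velocity of joint faceplate between -0.05 and 0.05 rad/s and contact force between turntable and the fingers below 0.1 N), for 0.3 s.
2. the key is turned to start (value of joint start_key above 0.95 rad), for 0.1 s.
3. the key has sprung back to rest (value of joint start_key below 0.1 rad), for 0.2 s.
At the end, for the whole second after the job is handed in: The end of the faceplate's pointer lies within 5 mm of the index point (about 4 degrees), the plate is at rest, and the key, having been turned past 0.95 rad, is back within 0.1 rad of rest (horizontal distance between mark_tip and index_tip below 0.005 m and value of joint start_key below 0.1 rad and velocity of joint faceplate between -0.05 and 0.05 rad/s); the robot touches nothing.
It fails at once if the key is turned (past 0.5 rad) while the pointer is more than 8 mm from the index (value of joint start_key above 0.5 rad and horizontal distance between mark_tip and index_tip above 0.008 m).
It fails at once if a loose bystander is moved more than 3 cm (distance of any of loose_bolt, hex_key, spanner, roller, pliers from where it was at the start of the episode above 0.03 m).
It also fails if it takes over 64 s, if anything falls off the work surface, if the arm or the gripper's body presses on something with over 40 N, if the wrist force passes 120 N, or if a joint passes its speed limit or range.

## Working session

There is one attempt and no reset: what is moved stays moved. The work goes in short steps, Python scripts to look and compute and a tool call to move; the robot and the scene stay as the last step left them, time stands still between calls to the robot, and variables do not carry over. Pictures are saved under pics/ and viewed, at most 10 in all, crops included, and the job is handed in when it is done.

Besides the shell and the picture viewer there is one more tool, called as name(argument=value, ...), one argument or row to a line, values as JSON. move_arm: Moves the arm, as the interface text tells. Its arguments: {"type":"object","properties":{"motion":{"type":"array"}},"required":["motion"]}

```bash
mkdir -p pics; cat > h.py <<'E'
import numpy as np,cv2
from rig import observe,camera,finish_job
def snap(n,f):
    c=camera(n); cv2.imwrite(f'pics/{f}.png',c['img'][:,:,::-1]); np.savez(f'{f}.npz',**c); return c
def cloud(c):
    h,w=c['depth'].shape; u,v=np.meshgrid(np.arange(w),np.arange(h)); d=c['depth']
    p=np.stack([(u-c['cx'])/c['fx']*d,-(v-c['cy'])/c['fy']*d,-d,np.ones_like(d)],-1)
    return (p@np.array(c['cam_to_world']).T)[...,:3]
def ray(c,u,v,z):
    T=np.array(c['cam_to_world']); r=T[:3,:3]@np.array([(u-c['cx'])/c['fx'],-(v-c['cy'])/c['fy'],-1]); o=T[:3,3]
    return o+r*(z-o[2])/r[2]
E
python3 - <<'E'
from h import *
s=observe(); print(s)
for n in('top','side'):
    c=snap(n,n+'0'); print({k:c[k] for k in c if k not in('img','depth')})
E
```

```text
{'time': 0.0, 'qpos': array([-1.19501107e+00,  2.38791458e-01, -1.42954121e-02,  1.31915525e+00,
        2.69575324e-05,  1.57076455e+00]), 'joint_velocities': array([-0.00096702, -0.00140896,  0.0002295 ,  0.00085456, -0.00134919,
       -0.00032115]), 'joint_efforts': array([-4.22556928e-03, -5.38776541e+01,  3.46439445e+01,  1.82169786e-02,
       -3.26247928e-04, -6.17830992e-06]), 'ee_pos': array([ 0.19253126, -0.48797436,  0.23065598]), 'tool_rot': array([-7.12695317e-04,  9.82396827e-01,  1.86804581e-01, -1.21776684e-04]), 'ft_force': array([-0.0442077 , -0.46614709, -0.51805856]), 'torque': array([ 0.10268985, -0.00311967, -0.02264342]), 'finger_force': 0.0, 'width': 0.08566483303697002}
{'fx': 440.1087268636408, 'fy': 440.1087268636408, 'cx': 280.8064173518385, 'cy': 214.87162849223927, 'cam_to_world': array([[-0.01187318,  0.98706061, -0.15990739,  0.35199537],
       [-0.99988878, -0.01027641,  0.0108089 , -0.04388021],
       [ 0.00902576,  0.16001794,  0.98707284,  1.24391251],
       [ 0.        ,  0.        ,  0.        ,  1.        ]])}
{'fx': 390.24413806748277, 'fy': 390.24413806748277, 'cx': 272.10711456479333, 'cy': 217.4812612137058, 'cam_to_world': array([[-0.95160107,  0.19156806, -0.24032703,  0.25709279],
       [-0.3064764 , -0.53304758,  0.78862696,  0.90923599],
       [ 0.02296999,  0.82411283,  0.56595974,  0.78465737],
       [ 0.        ,  0.        ,  0.        ,  1.        ]])}
```

View pics/top0.png

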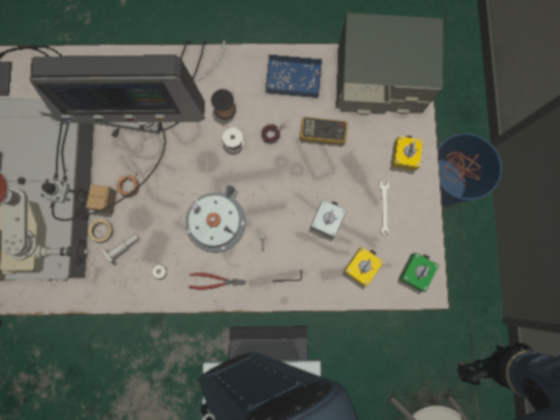

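View pics/side0.png

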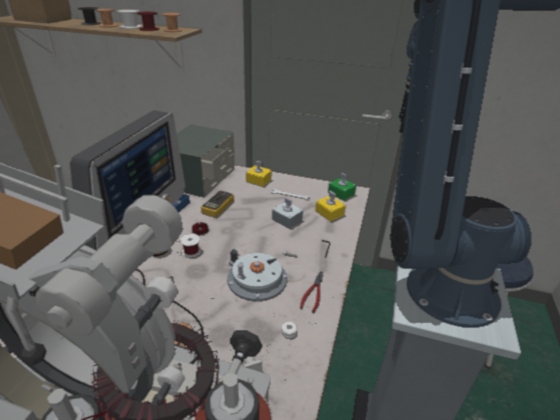

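Top view: the turntable is at (214,220). Of the four key boxes, grey is at (328,218), yellow at (408,152) and (363,266), and green at (420,271). The grey one fits the description. I'll enlarge it together with the turntable to confirm.

```bash
python3 - <<'E'
from h import *
c=dict(np.load('top0.npz')); im=c['img'][:,:,::-1]
cv2.imwrite('pics/crop1.png',cv2.resize(im[170:270,180:355],None,fx=4.5,fy=4.5,interpolation=cv2.INTER_CUBIC))
P=cloud(c)
for u,v in((214,220),(328,218),(230,191),(190,216),(260,240)): print(u,v,P[v,u].round(3))
g=cv2.cvtColor(c['img'],cv2.COLOR_RGB2HSV)
# box top: height-based
Z=P[...,2]; m=((Z>.04)&(Z<.056)).astype(np.uint8); m[:, :300]=0; m[:,350:]=0; m[:195]=0;m[245:]=0
q=P[m>0]; r=cv2.minAreaRect((q[:,:2]*1000).astype(np.float32)); print(r,len(q))
E
```

```text
214 220 [0.532 0.126 0.054]
328 218 [ 0.53  -0.183  0.084]
230 191 [0.616 0.084 0.04 ]
190 216 [0.546 0.194 0.041]
260 240 [ 0.482  0.002 -0.002]
((537.6731567382812, -187.09576416015625), (73.44502258300781, 84.13556671142578), 65.17173767089844) 710
```

View pics/crop1.png

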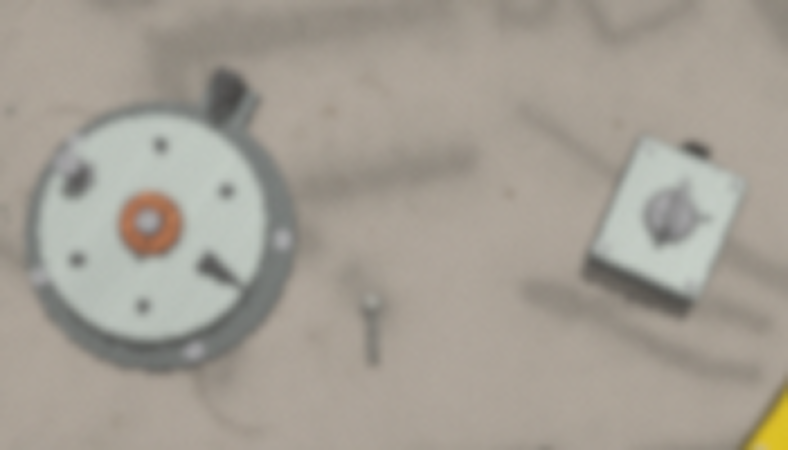

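The crop confirms the grey box, key at crop (672,213). The turntable's index is at crop (228,90), the plate pointer's nose at (240,288), the post top at (72,170) and the bolt at (370,330). Next I'll work out positions.

```bash
python3 - <<'E'
from h import *
c=dict(np.load('top0.npz')); P=cloud(c)
def cr(x,y,z): return ray(c,180+(x+.5)/4.5-.5,170+(y+.5)/4.5-.5,z)[:2]
g=cv2.cvtColor(c['img'],cv2.COLOR_RGB2HSV)
ctr=cr(148,220,.062)
m=((c['img'].min(2)>150)).astype(np.uint8); m[:,:184]=0;m[:,245:]=0;m[:188]=0;m[253:]=0
k=max(cv2.findContours(m,0,2)[0],key=cv2.contourArea); e=cv2.fitEllipse(cv2.convexHull(k)); print('ell',e)
c2=ray(c,*e[0],.042)[:2]
idx=cr(228,92,.045);tip=cr(242,289,.045);post=cr(72,160,.084); postb=cr(78,182,.05)
print('ctr',ctr,c2)
for n,p in(('idx',idx),('tip',tip),('post',post),('base',postb)):
    d=p-c2; print(n,p.round(4),np.hypot(*d).round(4),np.degrees(np.arctan2(d[1],d[0])).round(1))
print('key',cr(678,195,.089),cr(660,212,.067))
Z=P[...,2]
for lo,hi,u0,u1,v0,v1 in((.068,.1,312,345,200,235),(.072,.1,184,245,188,253)):
    w=np.zeros(Z.shape,bool); w[v0:v1,u0:u1]=1; q=P[w&(Z>lo)&(Z<hi)]; print(len(q),q.mean(0).round(4), cv2.minAreaRect((q[:,:2]*1000).astype(np.float32)) if len(q)>3 else '')
w=camera('wrist'); print(np.array(w['cam_to_world']).round(3),w['fx'])
E
```

```text
ell ((208.2891845703125, 215.16317749023438), (51.81022262573242, 64.88967895507812), 131.85325622558594)
ctr [0.53542426 0.12862206] [0.54797679 0.14327636]
idx [0.6176 0.0827] 0.0923 -41.0
tip [0.495  0.0734] 0.0877 -127.2
post [0.5686 0.171 ] 0.0345 53.4
base [0.5612 0.1734] 0.0329 66.2
key [ 0.54292043 -0.18833667] [ 0.53629425 -0.17992779]
26 [ 0.5366 -0.1865  0.0861] ((537.7506713867188, -187.20492553710938), (5.819636821746826, 29.80171775817871), 62.59599304199219)
30 [0.5676 0.1746 0.0824] ((567.9840087890625, 174.61827087402344), (13.903631210327148, 13.506940841674805), 88.03247833251953)
[[ 0.367  0.89   0.271  0.262]
 [-0.93   0.352  0.107 -0.461]
 [-0.    -0.291  0.957  0.374]
 [ 0.     0.     0.     1.   ]] 358.1411383229374
```

move_arm(
  motion=[
    [0.98,-0.8,0,0,0,0,1],
    [0.98,-0.8,0,0,0,0,1],
    [0.98,-0.8,0,0,0,0,1],
    [0.98,-0.8,0,0,0,0,1],
    [0.98,-0.8,0,0,0,0,1],
    [0.98,-0.8,0,0,0,0,1],
    [0.98,-0.8,0,0,0,0,1],
    [0.98,-0.8,0,0,0,0,1],
    [0.98,-0.8,0,0,0,0,1],
    [0.98,-0.8,0,0,0,0,1],
  ],
)

```text
time: 0.98
ee_pos: [0.3784, -0.1554, 0.2314]
tool_rot: [0.0, 0.982, 0.187, 0.0]
ft_force: [0.4, 0.2, 0.5]
width: 0.0854
finger_force: 0.0
```

move_arm(
  motion=[
    [0.98,-0.8,0,0,0,0,1],
    [0.98,-0.8,0,0,0,0,1],
    [0.98,-0.8,0,0,0,0,1],
    [0.98,-0.8,0,0,0,0,1],
    [0.98,-0.8,0,0,0,0,1],
    [0.98,-0.8,0,0,0,0,1],
    [0.98,-0.8,0,0,0,0,1],
    [0.98,-0.8,0,0,0,0,1],
  ],
)

```text
time: 1.65
ee_pos: [0.5268, 0.1097, 0.2311]
tool_rot: [0.0, 0.982, 0.187, -0.0]
ft_force: [0.7, -0.8, 0.4]
width: 0.0854
finger_force: 0.0
```

move_arm(
  motion=[
    [0,0,0,0,0,-0.95,1],
    [0,0,0,0,0,-0.95,1],
    [0,0,0,0,0,-0.95,1],
    [0,0,0,0,0,-0.95,1],
    [0,0,0,0,0,-0.95,1],
    [0,0,0,0,0,0,1],
    [0,0,0,0,0,0,1],
  ],
)

```text
time: 2.23
ee_pos: [0.5263, 0.1078, 0.2311]
tool_rot: [-0.0, 0.891, 0.454, -0.0]
ft_force: [-0.1, -0.1, 0.4]
width: 0.0851
finger_force: 0.0
```

```bash
python3 - <<'E'
from h import *
s=observe(); print(s['ee_pos'],s['tool_rot'],s['qpos'])
c=snap('wrist','w1'); P=cloud(c); Z=P[...,2]
q=P[(Z>.075)&(Z<.09)&(np.hypot(P[...,0]-.568,P[...,1]-.174)<.03)]; print(len(q),q.mean(0) if len(q) else '')
E
```

```text
[0.5262864  0.10775143 0.23109828] [-1.15447564e-04  8.91049152e-01  4.53906757e-01 -2.28396360e-04] [2.01890546e-01 2.59637918e-01 1.52288617e-02 1.32688903e+00
 1.01063168e-04 2.40119331e+00]
338 [0.5677644  0.17336623 0.08474653]
```

View pics/w1.png

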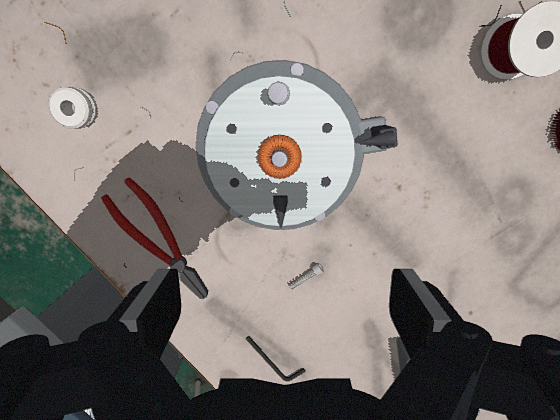

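The wrist view shows the post top at (278,93), core screw at (279,158), plate pointer nose at (281,227), and the index nose at about (357,137) with its tail at (395,135).

```bash
python3 - <<'E'
from h import *
c=dict(np.load('w1.npz')); P=cloud(c); Z=P[...,2]
# disc rim: plate-height points
m=(Z>.037)&(Z<.047)&(np.hypot(P[...,0]-.5354,P[...,1]-.1286)<.08)
cc,r=cv2.minEnclosingCircle((P[m][:,:2]*1000).astype(np.float32)); print('plate',cc,r)
o=(Z>.056)&(Z<.068)&(np.hypot(P[...,0]-.5354,P[...,1]-.1286)<.035); core=cv2.minEnclosingCircle((P[o][:,:2]*1000).astype(np.float32)); print('core',core)
ctr=ray(c,279,158,.063)[:2]; print(ctr)
for n,u,v,z in(('tip',281,228,.045),('nose',356,138,.045),('tail',396,130,.045),('post',278,93,.084)):
    p=ray(c,u,v,z)[:2]; 
    for k in(ctr,np.array(core[0])/1000): d=p-k; print(n,p.round(4),np.hypot(*d).round(4),np.degrees(np.arctan2(d[1],d[0])).round(1))
k=(Z>.03)&(Z<.056)&(np.hypot(P[...,0]-.61,P[...,1]-.085)<.035)&(np.hypot(P[...,0]-ctr[0],P[...,1]-ctr[1])>.073)
d=P[k][:,:2].mean(0)-ctr; print('idxcloud',k.sum(),np.hypot(*d),np.degrees(np.arctan2(d[1],d[0])))
E
```

```text
plate (540.1581420898438, 126.30293273925781) 74.2520751953125
core ((535.9296875, 128.75375366210938), 17.144987106323242)
[0.53643553 0.12914921]
tip [0.4953 0.0703] 0.0718 -124.9
tip [0.4953 0.0703] 0.0712 -124.8
nose [0.6019 0.1005] 0.0714 -23.6
nose [0.6019 0.1005] 0.0717 -23.2
tail [0.635  0.0853] 0.1078 -24.0
tail [0.635  0.0853] 0.1081 -23.7
post [0.5679 0.1729] 0.0539 54.2
post [0.5679 0.1729] 0.0545 54.0
idxcloud 541 0.09455987583778978 -26.39186181505144
```

move_arm(
  motion=[
    [0.86,-0.06,0,0,0,0,1],
    [0.86,-0.06,0,0,0,0,1],
    [0.86,-0.06,0,0,0,0,1],
    [0,0,0.9,0,0,0,0.6],
    [0,0,0.9,0,0,0,0.6],
    [0,0,0.9,0,0,0,0.6],
    [0,0,0.9,0,0,0,0.6],
    [0,0,0.9,0,0,0,0.6],
    [0,0,0.9,0,0,0,0.6],
    [0,0,0.4,0,0,0,0.6],
  ],
)

```text
time: 3.12
ee_pos: [0.5655, 0.1731, 0.0539]
tool_rot: [-0.0, 0.891, 0.454, -0.002]
ft_force: [-0.8, -0.1, -0.3]
width: 0.0513
finger_force: 0.0
```

move_arm(
  motion=[
    [0,0,0,0,0,0,0.6],
    [0,0,0,0,0,0,0],
    [0,0,0,0,0,0,0],
    [0,0,0,0,0,0,0],
    [0,0,0,0,0,0,0],
    [0,0,0,0,0,0,0],
    [0,0,0,0,0,0,0],
    [0,0,0,0,0,0,0],
  ],
)

```text
time: 3.78
ee_pos: [0.5682, 0.174, 0.0589]
tool_rot: [0.0, 0.89, 0.455, 0.001]
ft_force: [-0.5, -0.6, 7.2]
width: 0.0128
finger_force: 58.4
```

move_arm(
  motion=[
    [0,0,-0.1,0,0,0,0],
    [-0.009,-0.183,0,0,0,-0.833,0],
    [-0.009,-0.183,0,0,0,-0.833,0],
    [-0.009,-0.183,0,0,0,-0.833,0],
    [-0.009,-0.183,0,0,0,-0.833,0],
    [-0.009,-0.183,0,0,0,-0.833,0],
    [-0.009,-0.183,0,0,0,-0.833,0],
    [-0.009,-0.183,0,0,0,-0.833,0],
    [-0.009,-0.183,0,0,0,-0.833,0],
  ],
)

```text
time: 4.53
ee_pos: [0.5248, 0.1834, 0.0592]
tool_rot: [-0.001, 0.641, 0.768, -0.001]
ft_force: [2.9, 1.6, -16.0]
width: 0.0126
finger_force: 60.7
```

move_arm(
  motion=[
    [-0.009,-0.183,0,0,0,-0.833,0],
    [-0.009,-0.183,0,0,0,-0.833,0],
    [-0.009,-0.183,0,0,0,-0.833,0],
    [-0.009,-0.183,0,0,0,-0.833,0],
    [-0.009,-0.183,0,0,0,-0.833,0],
    [-0.009,-0.183,0,0,0,-0.833,0],
    [-0.009,-0.183,0,0,0,-0.833,0],
    [-0.009,-0.183,0,0,0,-0.833,0],
    [0,0,0,0,0,0,0],
    [0,0,0,0,0,0,0],
  ],
)

```text
time: 5.37
ee_pos: [0.4889, 0.1591, 0.0592]
tool_rot: [-0.0, 0.294, 0.956, -0.001]
ft_force: [4.3, -2.3, -18.8]
width: 0.0128
finger_force: 60.4
```

```bash
python3 - <<'E'
from h import *
s=observe(); print(s['ee_pos'],s['tool_rot'],s['qpos'],s['ft_force'])
c=snap('top','t2'); d=snap('side','s2')
a=cv2.resize(c['img'][170:270,160:270],(550,500),interpolation=2)
b=cv2.resize(d['img'][230:310,210:310],(0,0),fx=2.5,fy=2.5,interpolation=2)
o=np.zeros((500,800,3),np.uint8);o[:,:550]=a;o[:200,550:]=b
cv2.imwrite('pics/c2.png',o[:,:,::-1])
E
```

```text
[0.48893734 0.15905906 0.05920309] [-4.91369265e-04  2.93909892e-01  9.55832413e-01 -1.06394680e-03] [ 0.31521807  0.34081918 -0.33944576  0.89256005 -0.00117398  0.91184936] [  4.28386168  -2.25501141 -18.79778622]
```

View pics/c2.png

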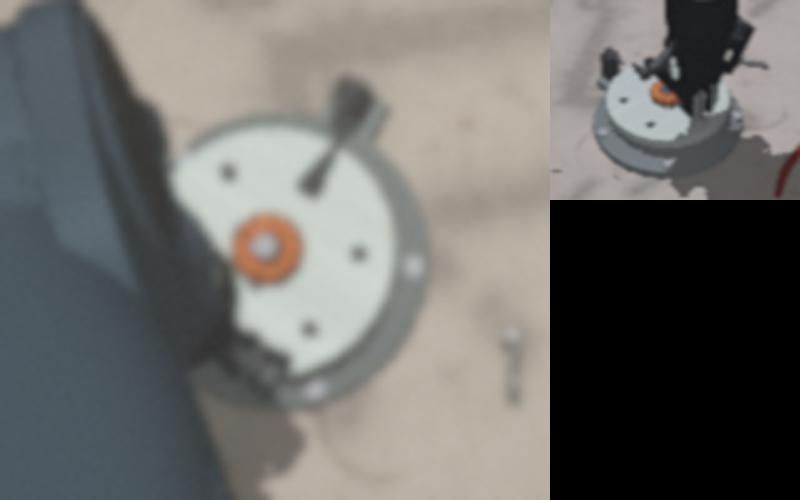

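The plate's pointer (nose about (337,150)) is nearly in line with the index (cone about (350,95)), a few degrees short. I'll release, back up and check with the wrist camera.

move_arm(
  motion=[
    [0,0,0.08,0,0,0,0],
    [0,0,0,0,0,0,1],
    [0,0,0,0,0,0,1],
    [0,0,0,0,0,0,1],
    [0,0,0,0,0,0,1],
    [0,0,-0.6,0,0,0,1],
    [0,0,-1,0,0,0,1],
    [0,0,-1,0,0,0,1],
    [0,0,-1,0,0,0,1],
  ],
)

```text
time: 6.22
ee_pos: [0.4892, 0.16, 0.1672]
tool_rot: [-0.0, 0.294, 0.956, -0.0]
ft_force: [1.4, 0.3, -0.6]
width: 0.0852
finger_force: 0.0
```

move_arm(
  motion=[
    [-0.8,0,-0.6,0,0,0,1],
    [-0.8,0,-0.6,0,0,0,1],
    [-0.8,0,-0.3,0,0,0,1],
    [-0.8,0,0,0,0,0,1],
    [0,0,0,0,0,0,1],
    [0,0,0,0,0,0,1],
  ],
)

```text
time: 6.72
ee_pos: [0.5694, 0.1055, 0.2106]
tool_rot: [-0.0, 0.295, 0.956, -0.0]
ft_force: [-0.1, 0.5, -0.6]
width: 0.0854
finger_force: 0.0
```

```bash
python3 - <<'E'
from h import *
s=observe(); print(s['ee_pos'],s['tool_rot'],s['width'])
c=snap('wrist','w2'); P=cloud(c);Z=P[...,2]
q=P[(Z>.078)&(Z<.09)&(np.hypot(P[...,0]-.49,P[...,1]-.159)<.03)]; print(len(q),q.mean(0) if len(q) else '')
T=np.linalg.inv(c['cam_to_world'])
p=T@[.536,.129,.045,1]; u=int(c['cx']-c['fx']*p[0]/p[2]); v=int(c['cy']+c['fy']*p[1]/p[2]); print(u,v)
u0=max(u-130,0);v0=max(v-100,0); print(u0,v0)
cv2.imwrite('pics/c3.png',cv2.resize(c['img'][v0:v0+200,u0:u0+260,::-1],None,fx=3,fy=3,interpolation=2))
E
```

```text
[0.56943085 0.10552894 0.2105533 ] [-2.74217092e-04  2.94596985e-01  9.55621547e-01 -4.48050393e-06] 0.08538395997593143
417 [0.49065293 0.15935686 0.08461586]
285 137
155 37
```

View pics/c3.png

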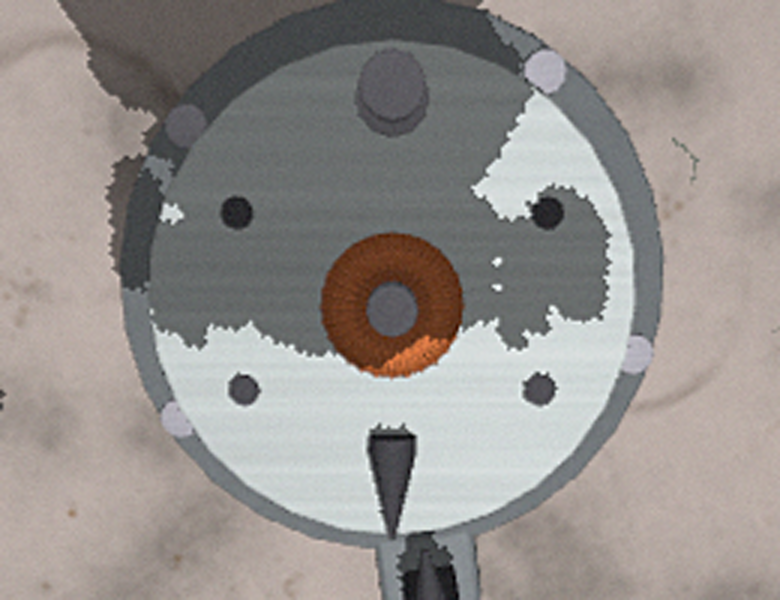

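The pointer nose is at crop (392,538). The index, whose stand is centred at about x=428, lies to the right of it, so the plate needs roughly 8° more counter-clockwise. I'll compute it with rays.

```bash
python3 - <<'E'
from h import *
c=dict(np.load('w2.npz')); P=cloud(c);Z=P[...,2]
g=c['img'].max(2)
ang=lambda d:np.degrees(np.arctan2(d[1],d[0]))
post=np.array([.49065,.15936]); tip=ray(c,155+392/3,37+538/3,.045)[:2]
C=tip+(post-tip)*70/125; print('tip',tip,'C',C,np.hypot(*(post-tip)),ang(tip-C))
scr=ray(c,155+392/3,37+308/3,.063)[:2]; print('screw',scr)
for r in range(212,262,5):
    row=g[r,270:330]; k=np.where(row<75)[0]
    if len(k): 
        p=ray(c,270+k.mean(),r,.047)[:2]; print(r,270+k.min(),270+k.max(),np.hypot(*(p-C)).round(4),ang(p-C).round(2))
q=(Z>.02)&(Z<.056)&(np.hypot(P[...,0]-C[0],P[...,1]-C[1])>.088)&(np.hypot(P[...,0]-C[0],P[...,1]-C[1])<.112)
d=P[q][:,:2].mean(0)-C; print('cloud',q.sum(),ang(d))
E
```

```text
tip [0.59441034 0.08924424] C [0.53630455 0.12850907] 0.12522950289275572 -34.04874878010619
screw [0.53570894 0.12910009]
212 285 286 0.0653 -34.17
217 291 299 0.0706 -27.28
222 288 305 0.0756 -26.19
227 290 314 0.0806 -25.66
232 289 306 0.0853 -26.78
237 290 307 0.0903 -26.57
242 290 308 0.0953 -26.56
247 292 308 0.1004 -26.11
252 292 299 0.1049 -29.09
cloud 417 -26.81392018628122
```

move_arm(
  motion=[
    [0.8,0,0,0,0,0,1],
    [0.8,0,0,0,0,0,1],
    [0.8,0,0.3,0,0,0,1],
    [0.78,0,0.8,0,0,0,0.6],
    [0,0,0.8,0,0,0,0.6],
    [0,0,0.8,0,0,0,0.6],
    [0,0,0.8,0,0,0,0.6],
    [0,0,0.8,0,0,0,0.6],
    [0,0,0.75,0,0,0,0.6],
    [0,0,0,0,0,0,0.6],
  ],
)

```text
time: 7.6
ee_pos: [0.4863, 0.1594, 0.0559]
tool_rot: [-0.003, 0.293, 0.956, -0.002]
ft_force: [-0.9, -1.0, 0.2]
width: 0.0511
finger_force: 0.0
```

move_arm(
  motion=[
    [0,0,0,0,0,0,0],
    [0,0,0,0,0,0,0],
    [0,0,0,0,0,0,0],
    [0,0,0,0,0,0,0],
    [0,0,0,0,0,0,0],
    [0,0,0,0,0,0,0],
  ],
)

```text
time: 8.1
ee_pos: [0.4908, 0.1602, 0.0611]
tool_rot: [0.001, 0.294, 0.956, 0.001]
ft_force: [-2.7, 0.9, 7.6]
width: 0.0128
finger_force: 58.3
```

move_arm(
  motion=[
    [-0.004,-0.12,-0.08,0,0,-0.546,0],
    [-0.004,-0.12,0,0,0,-0.546,0],
    [0,0,0,0,0,0,0],
    [0,0,0,0,0,0,0],
    [0,0,0,0,0,0,0],
  ],
)

```text
time: 8.52
ee_pos: [0.4865, 0.153, 0.0614]
tool_rot: [-0.0, 0.231, 0.973, -0.001]
ft_force: [5.3, -2.2, -16.8]
width: 0.0126
finger_force: 60.4
```

move_arm(
  motion=[
    [0,0,0.06,0,0,0,1],
    [0,0,0,0,0,0,1],
    [0,0,0,0,0,0,1],
    [0,0,0,0,0,0,1],
    [0,0,-0.6,0,0,0,1],
    [0,0,-1,0,0,0,1],
    [0,0,-1,0,0,0,1],
    [0,0,-1,0,0,0,1],
  ],
)

```text
time: 9.18
ee_pos: [0.4862, 0.1536, 0.1697]
tool_rot: [-0.0, 0.231, 0.973, 0.0]
ft_force: [0.9, 0.3, 0.4]
width: 0.0856
finger_force: 0.0
```

move_arm(
  motion=[
    [-0.8,0,-0.6,0,0,0,1],
    [-0.8,0,-0.6,0,0,0,1],
    [-0.8,0,-0.3,0,0,0,1],
    [-0.8,0,0,0,0,0,1],
    [0,0,0,0,0,0,1],
    [0,0,0,0,0,0,1],
  ],
)

```text
time: 9.68
ee_pos: [0.5727, 0.11, 0.213]
tool_rot: [-0.0, 0.231, 0.973, 0.0]
ft_force: [-0.5, 0.1, -0.3]
width: 0.0853
finger_force: 0.0
```

```bash
python3 - <<'E'
from h import *
s=observe(); print(s['ee_pos'],s['tool_rot'],s['width'])
c=snap('wrist','w3'); P=cloud(c);Z=P[...,2]
q=P[(Z>.078)&(Z<.09)&(np.hypot(P[...,0]-.487,P[...,1]-.153)<.03)]; post=q.mean(0)[:2]; print(len(q),post)
C=np.array([.536,.129]); d=C-post; print('pointer',np.hypot(*d),np.degrees(np.arctan2(d[1],d[0])))
cv2.imwrite('pics/c4.png',cv2.resize(c['img'][130:280,205:375,::-1],None,fx=4,fy=4,interpolation=2))
E
```

```text
[0.57274593 0.11002561 0.2129709 ] [-5.56037050e-05  2.31289701e-01  9.72884907e-01  1.67793455e-04] 0.08526681141388241
410 [0.48670119 0.15235105]
pointer 0.0545494693827836 -25.345211209653534
```

View pics/c4.png

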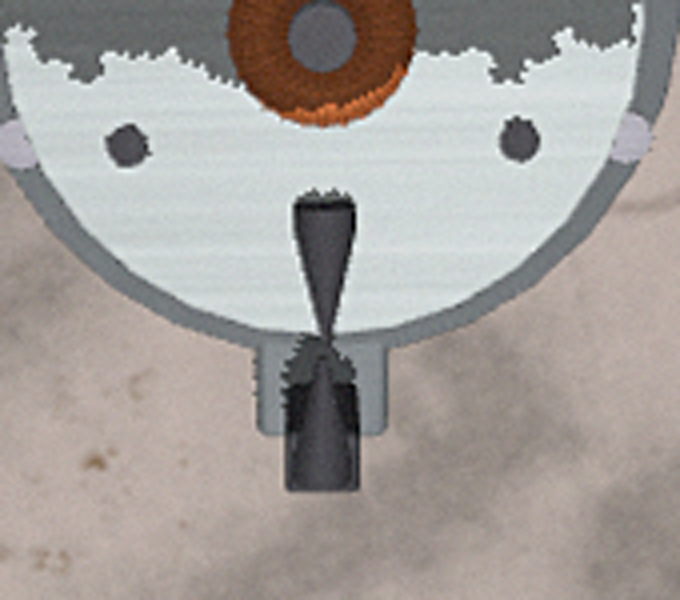

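The pointer nose (326,345) meets the index axis (x≈322), so it is aligned to about 1 mm. Now the key.

move_arm(
  motion=[
    [-0.34,-0.93,0,0,0,0,1],
    [-0.34,-0.93,0,0,0,0,1],
    [-0.34,-0.93,0,0,0,0,1],
    [-0.34,-0.93,0,0,0,0,1],
    [-0.34,-0.93,0,0,0,0,1],
    [-0.34,-0.93,0,0,0,0,1],
    [-0.34,-0.93,0,0,0,0,1],
    [-0.34,-0.93,0,0,0,0,1],
    [-0.34,-0.93,0,0,0,0,1],
    [-0.34,-0.93,0,0,0,0,1],
  ],
)

```text
time: 10.57
ee_pos: [0.537, -0.1849, 0.2132]
tool_rot: [-0.0, 0.23, 0.973, 0.0]
ft_force: [1.2, -0.7, 0.2]
width: 0.0856
finger_force: 0.0
```

move_arm(
  motion=[
    [0,0,0,0,0,0,1],
    [0,0,0,0,0,0,1],
  ],
)

```text
time: 10.73
ee_pos: [0.5372, -0.185, 0.213]
tool_rot: [-0.0, 0.232, 0.973, 0.0]
ft_force: [-0.8, 1.0, 0.5]
width: 0.0855
finger_force: 0.0
```

```bash
python3 - <<'E'
from h import *
s=observe(); print(s['ee_pos'],s['tool_rot'],s['qpos'])
c=snap('wrist','w4'); P=cloud(c);Z=P[...,2]
n=np.hypot(P[...,0]-.5375,P[...,1]+.187)<.06
for lo,hi in((.080,.092),(.04,.051)):
    q=P[n&(Z>lo)&(Z<hi)]; print(len(q),q.mean(0),cv2.minAreaRect((q[:,:2]*1000).astype(np.float32)))
cv2.imwrite('pics/c5.png',c['img'][:,:,::-1])
E
```

```text
[ 0.53719216 -0.18500014  0.21297986] [-3.15115051e-04  2.31527930e-01  9.72828182e-01  2.14787771e-04] [-3.31860050e-01  3.19179556e-01  5.32306384e-02  1.30551672e+00
  3.65708705e-04  1.35435855e-01]
294 [ 0.53631157 -0.18883513  0.08885957] ((536.9840698242188, -189.20516967773438), (5.993719577789307, 29.600685119628906), 65.2745132446289)
6210 [ 0.53396834 -0.18771061  0.04653376] ((537.4745483398438, -189.693115234375), (73.59626770019531, 84.33930969238281), 65.31026458740234)
```

View pics/c5.png

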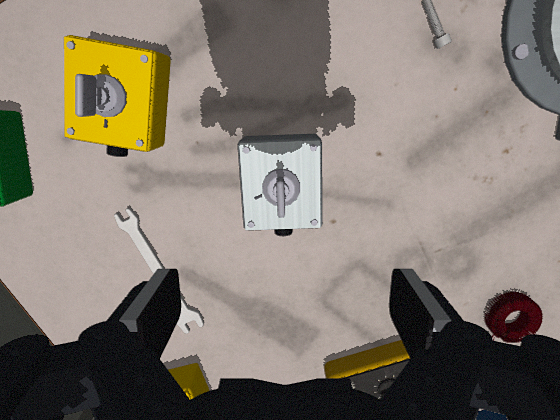

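The wrist view shows the grey box with its key at (281,190), bow in line with the tool. No bystander is near it: spanner at (160,270), bolt at (437,25). Going in to grip it.

move_arm(
  motion=[
    [-0.06,-0.13,0,0,0,-0.3,0.6],
    [0,0,0.7,0,0,0,0.6],
    [0,0,0.7,0,0,0,0.6],
    [0,0,0.7,0,0,0,0.6],
    [0,0,0.7,0,0,0,0.6],
    [0,0,0.7,0,0,0,0.6],
    [0,0,0.7,0,0,0,0.6],
    [0,0,0.6,0,0,0,0.6],
    [0,0,0,0,0,0,0.6],
  ],
)

```text
time: 11.53
ee_pos: [0.5358, -0.1863, 0.0659]
tool_rot: [-0.003, 0.212, 0.977, 0.001]
ft_force: [0.7, -0.2, -0.2]
width: 0.0513
finger_force: 0.0
```

move_arm(
  motion=[
    [0,0,0,0,0,0,0],
    [0,0,0,0,0,0,0],
    [0,0,0,0,0,0,0],
    [0,0,0,0,0,0,0],
    [0,0,0,0,0,0,0],
    [0,0,0,0,0,0,0],
    [0,0,0,0,0,0,0],
  ],
)

```text
time: 12.12
ee_pos: [0.5387, -0.1894, 0.0706]
tool_rot: [0.001, 0.213, 0.977, -0.0]
ft_force: [-1.0, -0.3, 5.0]
width: 0.0045
finger_force: 59.4
```

move_arm(
  motion=[
    [0,0,0,0,0,0.8,0],
    [0,0,0,0,0,0.8,0],
    [0,0,0,0,0,0.8,0],
    [0,0,0,0,0,0.8,0],
    [0,0,0,0,0,0.8,0],
    [0,0,0,0,0,0.8,0],
  ],
)

```text
time: 12.62
ee_pos: [0.5381, -0.19, 0.0705]
tool_rot: [0.001, 0.484, 0.875, -0.001]
ft_force: [-4.2, -4.4, 6.4]
width: 0.0045
finger_force: 59.6
```

move_arm(
  motion=[
    [0,0,0,0,0,0.8,0],
    [0,0,0,0,0,0.8,0],
    [0,0,0,0,0,0.8,0],
    [0,0,0,0,0,0.8,0],
    [0,0,0,0,0,0.8,0],
    [0,0,0,0,0,0.8,0],
    [0,0,0,0,0,0.4,0],
    [0,0,0,0,0,0,0],
    [0,0,0,0,0,0,0],
    [0,0,0,0,0,0,0],
  ],
)

```text
time: 13.45
ee_pos: [0.5372, -0.1903, 0.0705]
tool_rot: [0.001, 0.728, 0.686, -0.001]
ft_force: [-7.1, -4.7, 8.9]
width: 0.0045
finger_force: 59.9
```

```bash
python3 - <<'E'
from h import *
s=observe(); print(s['ee_pos'],s['tool_rot'],s['torque'],s['ft_force'],s['width'])
c=snap('wrist','w5'); 
cv2.imwrite('pics/c6.png',c['img'][150:400,100:460,::-1])
E
```

```text
[ 0.5372099  -0.19031871  0.07051993] [ 0.00084223  0.72792051  0.68566008 -0.00113211] [-1.08886142  1.55112055  0.15836821] [-7.09316403 -4.69595087  8.90013243] 0.00449720236177059
```

View pics/c6.png

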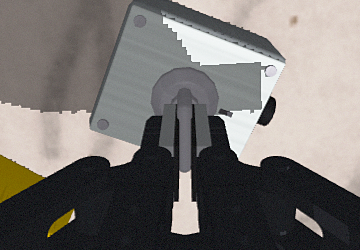

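The bow, at (185,130), sits between the pads and is turned about 69° to the box, with reaction torque showing it is at the stop. Releasing and lifting clear.

move_arm(
  motion=[
    [0,0,0,0,0,0,0],
    [0,0,0,0,0,0,1],
    [0,0,0,0,0,0,1],
    [0,0,0,0,0,0,1],
    [0,0,0,0,0,0,1],
    [0,0,0,0,0,0,1],
    [0,0,0,0,0,0,1],
    [0,0,-0.6,0,0,0,1],
    [0,0,-1,0,0,0,1],
    [0,0,-1,0,0,0,1],
  ],
)

```text
time: 14.33
ee_pos: [0.5373, -0.1885, 0.147]
tool_rot: [-0.001, 0.727, 0.686, -0.0]
ft_force: [1.0, 0.0, 0.6]
width: 0.0856
finger_force: 0.0
```

move_arm(
  motion=[
    [0,0,-1,0,0,0,1],
    [0,0,-1,0,0,0,1],
    [0,0,0,0,0,0,1],
    [0,0,0,0,0,0,1],
    [0,0,0,0,0,0,1],
  ],
)

```text
time: 14.75
ee_pos: [0.5379, -0.1889, 0.2066]
tool_rot: [-0.0, 0.727, 0.686, -0.0]
ft_force: [-0.6, 0.1, -1.0]
width: 0.0854
finger_force: 0.0
```

```bash
python3 - <<'E'
from h import *
print(observe()['ee_pos'])
c=snap('wrist','w6'); P=cloud(c);Z=P[...,2]
n=np.hypot(P[...,0]-.537,P[...,1]+.189)<.03
q=P[n&(Z>.08)&(Z<.092)]; print(len(q),cv2.minAreaRect((q[:,:2]*1000).astype(np.float32)))
c=snap('top','t6');P=cloud(c);Z=P[...,2]
q=P[(Z>.072)&(Z<.1)&(np.hypot(P[...,0]-.487,P[...,1]-.153)<.03)]; print(len(q),q.mean(0) if len(q) else '')
E
```

```text
[ 0.5379262  -0.18885161  0.20655436]
376 ((537.4406127929688, -189.04444885253906), (6.349658966064453, 29.536100387573242), 64.49588775634766)
30 [0.4865853  0.15372775 0.08281551]
```

The key is back at rest (64.5° against 65.3° before), the post hasn't moved, and the arm is clear. Handing in.

```bash
python3 -c "
from rig import finish_job
print(finish_job())"
```

```text
the job is handed in; nothing more can be done
None
```

The job is handed in, with no verdict returned: the pointer sits about 1 mm off the index, the key went to its stop and sprang back to rest, and nothing loose was touched as far as I could tell.

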